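Seat a specimen carrier in the centring guides of a microscope stage

ROBOT

A 6-joint arm with a two-finger parallel gripper is mounted at the origin on the work surface. World frame = base frame: x ahead of the robot, y to its left, z up, the work surface at z = 0. Lengths are in mm, angles in rad, forces in N, time in s.
With the tool pointing down it reaches from about 350 to 975 mm from the base axis. Payload 7.1 kg.
Tool frame: the origin (TCP) lies midway between the tips of the shut fingers; the grasp point (between the pads) lies 19 mm behind it; z points along the fingers, y is the direction in which the jaws open and shut (so a half turn about z gives the same grasp; the last joint's range is limited). The gripper opens to 88 mm and grips with 3 to 60 N. Pads are 20 mm wide; open, the fingers measure 115 mm over their backs; the gripper's body (75 mm by 178 mm) begins 61 mm behind the grasp point.
Start: joints at [-1.183, 0.423, 1.63, -0, 1.089, -0.019], TCP at [247.311, -573.971, 222.675] pointing down, gripper open.
Joint ranges: [-3, 3], [-0.9, 2.11], [0.09, 2.58], [-1.31, 4.45], [0.11, 2.69], [-2.54, 2.54]. Speed limits (rad/s): [2.39, 2.39, 3.01, 3.14, 3.14, 3.14].

INTERFACE

Orientations are given as a unit quaternion [x, y, z, w].
In Python, from station import telemetry, eyes, manip gives the robot as it stands.
- The arm moves only by the tool drive_tool, never from a script. Its argument "increments" is a list of rows, each an object with "dp": the shift along the tool's x, y, z in mm, a list of three; "angular": the turn, a rotation vector about the tool's x, y, z in degrees, a list of three. A call has 1 to 10 rows; each row shifts and turns the commanded pose from where the row before left it, along the tool's axes as they then stand; what a row does not reach is not made up. A row lasts 1/12 s, in which the tool goes at most 41.7 mm and 7.16 degrees, less where a joint would pass 70% of its speed; a pose out of reach is approached as far as the arm can. A call with a gripper value outside its range is refused whole. "hand" is the closure, from 0 (fully open) to 1 (shut), set as the call begins (left out, the last holds). The fingers move at their own pace and stop on an object; "grip_force" is the grip in N (left out, the last holds). Time passes only in rows, so rows that do not move let the fingers close. It gives the time, the measured TCP pose, the force and the opening at its end, in the units of the state.
- telemetry.state(): the state, without advancing time (a new reading comes with each control period).
- eyes.grab_frame(name): name is "scene" or "top" or "wrist"; returns the picture (400x640x3 uint8, blue, green, red); there is no depth.
- eyes.camera_params(name): a dict with "camera_matrix" (3x3 intrinsics, pixels), "origin" and "rotation" of the camera in the world. Camera axes: x right, y down, z forward; pixel columns grow to the right and rows downward; lengths in mm; the calibration is good to about 2 mm. A picture is of the moment at which its call begins: read the wrist's pose just before it. camera_params takes no time and is no camera call; for the wrist camera it gives the pose at the moment of the call.
- manip.sign_off(): hands the job in, once; it reports no verdict.
The state is a dict: "time_s": time; "joints": joint angles; "qvel": joint speeds; "joint_efforts": joint torques, N m; "tool_pos": TCP position; "ee_rot": TCP orientation; "ft_force": force on the tool from outside, world axes, zero at the start; "moment": the same for the moment, N m; "finger_gap": finger opening in mm.
Only numpy, scipy, OpenCV 4.12 (cv2) and the standard library are available. Lean on these libraries where they do the work, as an engineer would, in place of code of your own. Each camera call takes 0.05 s, during which the arm holds its last target. There are 200 camera calls.

TASK

Pick up the round specimen carrier, set it down flat on the open part of the microscope stage in front of the two converging guides, and let go of it there. Then slide it along the stage until it is fully home between the guides, centred and touching both (how far in that is differs each time, so feel for it), keep it pressed against them for a moment with a light steady push (about 10 N), and leave it there. Do not drop it, do not ram it into the guides or push hard (keep the push below about 18 N), and leave the jar, dishes and wash bottle where they stand.

Things in the scene. Friction and masses are not known exactly. Their poses are not given: they have to be found in the camera images.
- carrier_mid (a point): centre (22.5 mm above the underside) of the loose round carrier: aluminium base disc 80 mm across, 12 mm thick, with a white dish 54 mm across on its middle (clear top, green leaf), 45 mm tall in all; 0.2 to 0.35 kg; z up, yaw is free. Lift it by the dish; push it low, on the rim of the base disc (a push high on the dish tips it). Stands left or right of the stage
- stage: fixed white plate 230 mm (its x) by 180 mm (its y) by 20 mm thick; origin at the centre of its underside, on the bench; z up. Its +x is the direction in which the carrier is slid home, away from the robot, turned up to 0.4 rad. The open part is the -x end. The small black knob on its side and the round glass are not used. It carries the guides
- guide: the V guide: rails at 30 deg either side of stage x, symmetric about the stage's centre line, 129 mm apart at the mouth, 55 mm at the end; lips 14 to 18 mm above the plate: the base disc slides in under them. Clamped rigidly at a setting that is not measured: the home of the carrier's axis lies at stage x 15 to 60 mm, the mouth 32 mm before it. Origin and axes as the stage
- entry (a point): point on the top face of the stage plate, on its centre line at stage x = -65 mm: a carrier set down with its axis here stands wholly on the open part, 8 to 53 mm short of the mouth of the guides. Axes as the stage
- jar: bystander: amber glass jar 56 mm in diameter, 85 mm tall, on the other side of the stage from the carrier; origin at its underside
- dishes: bystander: stack of clear dishes 90 mm in diameter, 50 mm tall, to the right of the stage; origin at its underside
- wash_bottle: bystander: yellow bottle 60 mm in diameter, 150 mm tall, to the left of the stage; origin at its underside
Things that resemble listed ones, but are neither listed nor needed, are in the scene too. Leave any purple look-alike of the part that bears carrier_mid alone.

How it is judged:
By the outcome, as a careful person would: the job done as asked, in the order asked, and still so for the second after the job is handed in, with the robot touching nothing.
It also fails if it takes over 64 s, if anything falls off the work surface, if the arm or the gripper's body presses on something with over 40 N, if the wrist force passes 120 N, or if a joint passes its speed limit or range.

## Working session

There is one attempt and no reset: what is moved stays moved. The work goes in short steps, Python scripts to look and compute and a tool call to move; the robot and the scene stay as the last step left them, time stands still between calls to the robot, and variables do not carry over. Pictures are saved under pics/ and viewed, about 8 in all and at most 12, crops included, and the job is handed in when it is done.

Besides the shell and the picture viewer there is one more tool, called after "Request:" as name(argument=value, ...), one argument or row to a line, values as JSON. drive_tool: Moves the arm, as the interface text tells. Its arguments: {"type":"object","properties":{"increments":{"type":"array"},"hand":{"type":"number"},"grip_force":{"type":"number"}},"required":["increments"]}

```bash
mkdir -p pics; ls; python3 - <<'E'
from station import telemetry, eyes, manip
import cv2,json
s=telemetry.state();print(s)
for n in("scene","top"):
    cv2.imwrite(f"pics/{n}0.png",eyes.grab_frame(n));print(n,eyes.camera_params(n))
E
```

```text
pics
{'time_s': 0.0, 'joints': array([-1.18301343e+00,  4.23831864e-01,  1.63065879e+00, -3.54481231e-05,
        1.08858606e+00, -1.90009966e-02]), 'qvel': array([-2.98790520e-05, -1.52838456e-03,  9.72443581e-04,  3.06308419e-04,
       -8.95565136e-04,  6.55684063e-04]), 'joint_efforts': array([ 3.39901944e-04, -5.44628119e+01, -2.73666000e+01,  6.44604466e-02,
        2.27762922e-02, -1.40168286e-04]), 'tool_pos': array([ 247.09753699, -573.49657293,  221.91955629]), 'ee_rot': array([ 9.79385133e-01,  2.02000521e-01, -1.51480238e-04, -7.26572167e-04]), 'ft_force': array([ 0.30507232, -0.40546891, -0.23602675]), 'moment': array([-0.01148192,  0.00146895,  0.00796096]), 'finger_gap': 87.7390896555333}
scene {'camera_matrix': array([[429.55329826,   0.        , 325.77909715],
       [  0.        , 429.55329826, 189.64047973],
       [  0.        ,   0.        ,   1.        ]]), 'origin': array([ 901.4783465 , -284.1857992 ,  769.72919331]), 'rotation': array([ 0.83961549,  0.44004866, -0.14841481, -0.28173754])}
top {'camera_matrix': array([[433.38966928,   0.        , 325.24348413],
       [  0.        , 433.38966928, 194.8182581 ],
       [  0.        ,   0.        ,   1.        ]]), 'origin': array([345.33125302,  -3.14376408, 991.52482225]), 'rotation': array([ 0.70964077, -0.70129427,  0.04019105, -0.05459859])}
```

View pics/scene0.png

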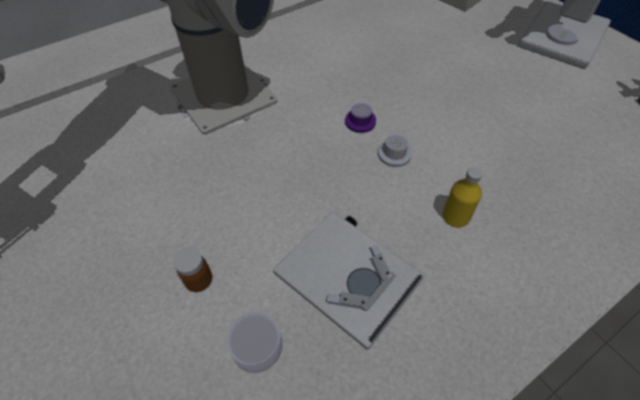

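View pics/top0.png

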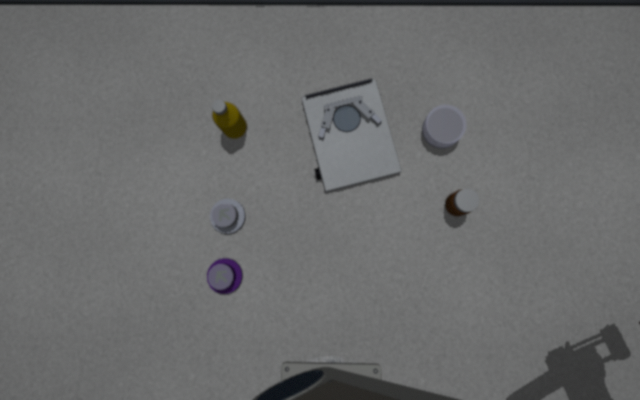

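Both views show the grey carrier at top px (228,216) / scene (396,150), with the purple look-alike beside it (nearer the robot). The stage is at top (352,135), the jar at (460,202), the dishes at (443,127) and the bottle at (229,120). I'll enlarge both views.

```bash
python3 - <<'E'
import cv2
a=cv2.imread("pics/top0.png")[70:290,190:480]
cv2.imwrite("pics/topc.png",cv2.resize(a,(783,594),interpolation=cv2.INTER_CUBIC))
b=cv2.imread("pics/scene0.png")[120:350,260:500]
cv2.imwrite("pics/scenec.png",cv2.resize(b,None,fx=2.6,fy=2.6,interpolation=cv2.INTER_CUBIC)[:598])
E
```

```text
(no output)
```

View pics/topc.png

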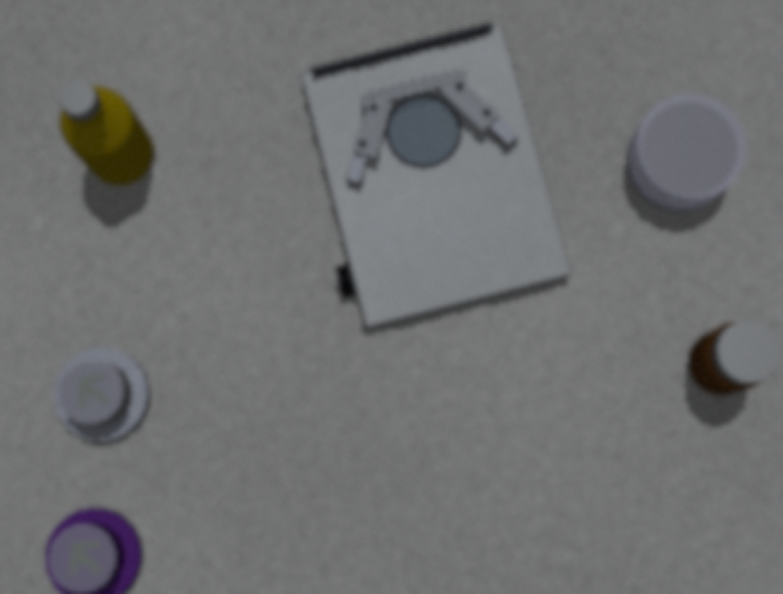

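View pics/scenec.png

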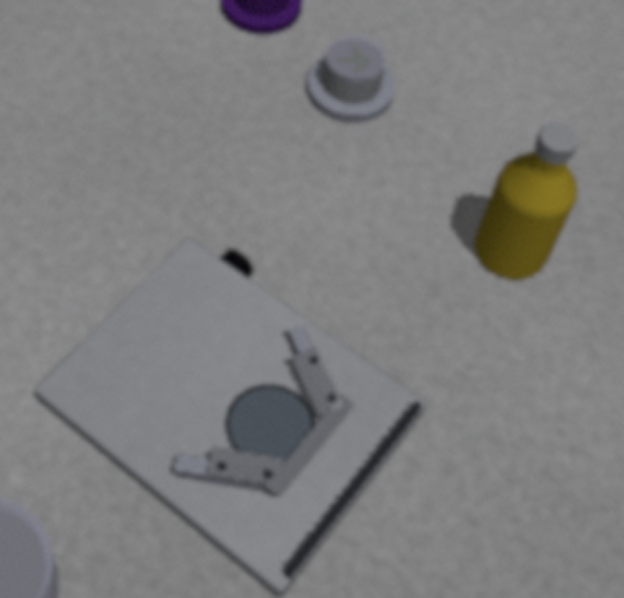

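The crops show these stage corners (top crop / scene crop):
- near-left (366,323) / (188,240)
- near-right (566,276) / (38,390)
- far-right (492,24) / (283,590)
- far-left (305,70) / (420,402)

The dish top is at (93,393) / (354,58) and the base disc at (103,396) / (350,82).

```bash
cat > h.py <<'E'
import numpy as np
from scipy.spatial.transform import Rotation as R
from station import telemetry, eyes, manip
def ray(c,uv):
    d=np.linalg.solve(c["camera_matrix"],[uv[0],uv[1],1.]); r=np.asarray(c["rotation"])
    return np.asarray(c["origin"]),R.from_quat(r).as_matrix()@d
def onz(c,uv,z):
    o,d=ray(c,uv); return o+d*(z-o[2])/d[2]
def tri(c1,p1,c2,p2):
    o,d=ray(c1,p1);q,e=ray(c2,p2)
    t=np.linalg.lstsq(np.c_[d,-e],q-o,rcond=None)[0]
    a,b=o+t[0]*d,q+t[1]*e; return (a+b)/2,np.linalg.norm(a-b)
def proj(c,p):
    v=R.from_quat(c["rotation"]).as_matrix().T@(np.asarray(p)-c["origin"]); v=c["camera_matrix"]@v; return v[:2]/v[2]
E
python3 - <<'E'
from h import *
np.set_printoptions(precision=1,suppress=True)
T=eyes.camera_params("top");S=eyes.camera_params("scene")
P=dict(A=((366,323),(188,240)),B=((566,276),(38,390)),C=((492,24),(283,590)),D=((305,70),(420,402)),dish=((93,393),(354,58)),base=((103,396),(350,82)),purp_top=None)
for k,v in P.items():
    if v is None: continue
    a=(190+v[0][0]/2.7,70+v[0][1]/2.7);b=(260+v[1][0]/2.6,120+v[1][1]/2.6)
    z=dict(dish=45,base=12).get(k,20)
    print(k,*tri(T,a,S,b),onz(T,a,z),onz(S,b,z))
c=np.mean([onz(T,(190+P[k][0][0]/2.7,70+P[k][0][1]/2.7),20) for k in"ABCD"],0);print("c",c)
q={k:onz(T,(190+P[k][0][0]/2.7,70+P[k][0][1]/2.7),20) for k in"ABCD"}
for a,b in("AD","BC","BA","CD"):
    d=q[b]-q[a];print(a,b,np.linalg.norm(d),np.degrees(np.arctan2(d[1],d[0])))
for n,p in dict(bottle=(190+118/2.7,70+155/2.7),jar=(190+715/2.7,70+370/2.7),purp=(190+93/2.7,70+557/2.7)).items(): print(n,onz(T,p,5))
print("wrist",eyes.camera_params("wrist"))
E
```

```text
A [488.8  17.   15.8] 0.31011735065439744 [488.2  17.   20. ] [491.   15.2  20. ]
B [ 532.  -151.6   10.3] 1.3035832734256212 [ 529.9 -150.7   20. ] [ 537.1 -152.7   20. ]
C [753.4 -90.7  13.4] 2.9261469975456222 [751.5 -88.9  20. ] [754.1 -93.7  20. ]
D [706.4  71.3  24.8] 2.522655528316904 [709.   72.7  20. ] [704.6  72.4  20. ]
dish [425.7 240.6  40.4] 2.7505764807650035 [424.6 238.2  45. ] [429.3 238.6  45. ]
base [426.1 240.3   9. ] 3.4895325884731094 [424.9 238.1  12. ] [428.6 240.   12. ]
c [619.6 -37.5  20. ]
A D 227.67874246775438 14.158460563335595
B C 230.03383612442158 15.58816051030914
B A 172.80829625232525 103.95564091507809
C D 167.0761455200264 104.73177181947564
bottle [636.4 235.8   5. ]
jar [ 453.4 -277.3    5. ]
purp [291.  242.3   5. ]
wrist {'camera_matrix': array([[356.2,   0. , 322.8],
       [  0. , 356.2, 204.9],
       [  0. ,   0. ,   1. ]]), 'origin': array([ 309.9, -547.1,  383.5]), 'rotation': array([ 0.8, -0.5, -0.1,  0.1])}
```

Stage centre is about (620,-38), yaw about 14.6°. The triangulated heights match the sizes given, and the carrier is at about (426,239). I'll turn the tool to stage yaw and go above the carrier.

Request:
drive_tool(
  increments=[
    {"dp": [26,-31,0],"angular": [0,0,4.4]},
    {"dp": [26,-31,0],"angular": [0,0,4.3]},
    {"dp": [26,-31,0],"angular": [0,0,0]},
    {"dp": [26,-31,0],"angular": [0,0,0]},
    {"dp": [26,-31,0],"angular": [0,0,0]},
    {"dp": [26,-31,0],"angular": [0,0,0]},
    {"dp": [26,-31,0],"angular": [0,0,0]},
    {"dp": [26,-31,0],"angular": [0,0,0]},
    {"dp": [26,-31,0],"angular": [0,0,0]},
    {"dp": [26,-31,0],"angular": [0,0,0]},
  ],
  hand=0,
)

```text
time_s: 0.93
tool_pos: [412.4, -203.1, 222.6]
ee_rot: [0.992, 0.127, -0.0, -0.0]
ft_force: [-0.1, 0.6, -0.1]
finger_gap: 87.8
```

Request:
drive_tool(
  increments=[
    {"dp": [11,-40,0],"angular": [0,0,0]},
    {"dp": [11,-40,0],"angular": [0,0,0]},
    {"dp": [11,-40,0],"angular": [0,0,0]},
    {"dp": [11,-40,0],"angular": [0,0,0]},
    {"dp": [11,-40,0],"angular": [0,0,0]},
    {"dp": [11,-40,0],"angular": [0,0,0]},
    {"dp": [11,-40,0],"angular": [0,0,0]},
    {"dp": [11,-40,0],"angular": [0,0,0]},
    {"dp": [8,-30,0],"angular": [0,0,0]},
    {"dp": [0,0,0],"angular": [0,0,0]},
  ],
)

```text
time_s: 1.77
tool_pos: [416.9, 162.4, 222.8]
ee_rot: [0.992, 0.129, 0.0, -0.001]
ft_force: [0.4, 0.1, 0.3]
finger_gap: 87.8
```

```bash
python3 - <<'E'
from h import *
import cv2,pickle
c=eyes.camera_params("wrist");s=telemetry.state()
im=eyes.grab_frame("wrist");cv2.imwrite("pics/w1.png",im);pickle.dump((c,s),open("w1.pkl","wb"))
print(s["tool_pos"],R.from_quat(s["ee_rot"]).as_matrix().round(3),s["time_s"],c["origin"],ray(c,(320,200))[1],proj(c,(426,239,45)))
E
```

```text
[416.93279159 162.37522952 222.78206644] [[ 0.967  0.256  0.001]
 [ 0.256 -0.967  0.001]
 [ 0.001 -0.001 -1.   ]] 1.7667 [482.722872   179.35644396 384.38316586] [-0.22919861 -0.05105006 -0.97217122] [247.46372431 156.60765817]
```

View pics/w1.png

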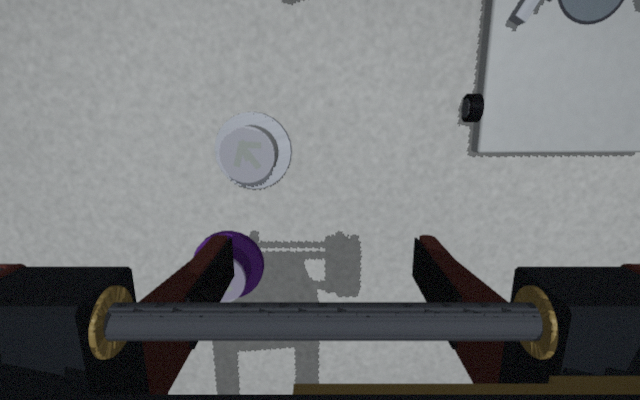

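The wrist picture shows the dish top at (247,155), the base disc at (254,150), the stage near-left corner at about (480,152) and the near edge horizontal at row 152. This agrees with the predicted (247.5,156.6).

```bash
python3 - <<'E'
from h import *
import pickle
c,s=pickle.load(open("w1.pkl","rb"))
T=eyes.camera_params("top")
print("dish",onz(c,(247,155),45),"base",onz(c,(254.3,150.5),12), "tri",tri(c,(247,155),T,(190+93/2.7,70+393/2.7)))
A=onz(c,(480,152),20);E=onz(c,(638,152),20);F=onz(c,(491,2),20);print(A,E,F,[np.degrees(np.arctan2(*(d[1::-1]))) for d in (A-E,F-A)])
p=s["tool_pos"];M=R.from_quat(s["ee_rot"]).as_matrix()
print(M.T@(np.array([426,239,15])-p))
E
```

```text
dish [427.37931924 239.73975932  45.        ] base [428.51296916 239.23915234  12.        ] tri (array([425.53222628, 241.56934857,  33.06912367]), np.float64(0.6041376027635403))
[487.18166474  15.86494101  20.        ] [ 528.40033344 -139.09866268   20.        ] [618.65948795  55.88482849  20.        ] [np.float64(104.89518027371524), np.float64(16.929466479692987)]
[ 28.17875422 -71.48093116 207.90235964]
```

Request:
drive_tool(
  increments=[
    {"dp": [10,-24,20],"angular": [0,0,0]},
    {"dp": [10,-24,20],"angular": [0,0,0]},
    {"dp": [9.3,-24,20],"angular": [0,0,0]},
    {"dp": [0,0,30],"angular": [0,0,0]},
    {"dp": [0,0,30],"angular": [0,0,0]},
    {"dp": [0,0,20],"angular": [0,0,0]},
    {"dp": [0,0,0],"angular": [0,0,0]},
    {"dp": [0,0,0],"angular": [0,0,0]},
  ],
)

```text
time_s: 2.48
tool_pos: [426.4, 233.6, 82.0]
ee_rot: [0.992, 0.127, -0.001, 0.001]
ft_force: [0.1, 0.1, 0.3]
finger_gap: 87.5
```

```bash
python3 - <<'E'
from h import *
import cv2
c=eyes.camera_params("wrist");s=telemetry.state()
im=eyes.grab_frame("wrist");cv2.imwrite("pics/w2.png",im)
p=s["tool_pos"];M=R.from_quat(s["ee_rot"]).as_matrix();print(p,s["ft_force"],M.T@(np.array([427,239.5,15])-p),proj(c,(427,239.5,45)))
E
```

```text
[426.40945991 233.57421364  82.00268078] [0.13565866 0.05901385 0.31045861] [ 2.26516876 -5.640516   66.99161517] [312.84565436 229.56329082]
```

View pics/w2.png

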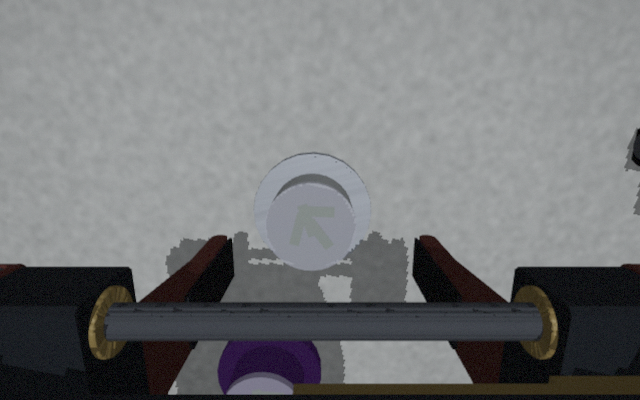

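The dish top is at (311,226), about 3.5 px further out than predicted, so I'll add 2 mm along tool x. Descend and grip.

Request:
drive_tool(
  increments=[
    {"dp": [2.2,-3,16],"angular": [0,0,0]},
    {"dp": [2.2,-3,16],"angular": [0,0,0]},
    {"dp": [0,0,15],"angular": [0,0,0]},
    {"dp": [0,0,12],"angular": [0,0,0]},
    {"dp": [0,0,8],"angular": [0,0,0]},
    {"dp": [0,0,0],"angular": [0,0,0]},
    {"dp": [0,0,0],"angular": [0,0,0]},
  ],
)

```text
time_s: 3.12
tool_pos: [430.5, 241.9, 16.6]
ee_rot: [0.992, 0.127, 0.001, -0.0]
ft_force: [0.6, -0.4, 0.7]
finger_gap: 87.8
```

Request:
drive_tool(
  increments=[
    {"dp": [0,0,0],"angular": [0,0,0]},
    {"dp": [0,0,0],"angular": [0,0,0]},
    {"dp": [0,0,0],"angular": [0,0,0]},
    {"dp": [0,0,0],"angular": [0,0,0]},
    {"dp": [0,0,0],"angular": [0,0,0]},
    {"dp": [0,0,0],"angular": [0,0,0]},
    {"dp": [0,0,0],"angular": [0,0,0]},
    {"dp": [0,0,0],"angular": [0,0,0]},
  ],
  hand=1,
  grip_force=20,
)

```text
time_s: 3.78
tool_pos: [429.9, 241.9, 15.9]
ee_rot: [0.992, 0.127, 0.0, -0.0]
ft_force: [0.2, 0.3, 4.6]
finger_gap: 53.9
```

Request:
drive_tool(
  increments=[
    {"dp": [0,0,-6],"angular": [0,0,0]},
    {"dp": [0,0,-16],"angular": [0,0,0]},
    {"dp": [0,0,-20],"angular": [0,0,0]},
    {"dp": [0,0,-20],"angular": [0,0,0]},
    {"dp": [0,0,-8],"angular": [0,0,0]},
    {"dp": [0,0,0],"angular": [0,0,0]},
    {"dp": [0,0,0],"angular": [0,0,0]},
  ],
)

```text
time_s: 4.37
tool_pos: [429.7, 241.8, 85.6]
ee_rot: [0.992, 0.127, 0.0, -0.0]
ft_force: [-0.1, 0.5, -3.0]
finger_gap: 54.0
```

Request:
drive_tool(
  increments=[
    {"dp": [3,20,0],"angular": [0,0,0]},
    {"dp": [5,33,0],"angular": [0,0,0]},
    {"dp": [5,36,0],"angular": [0,0,0]},
    {"dp": [5,36,0],"angular": [0,0,0]},
    {"dp": [5,36,0],"angular": [0,0,0]},
    {"dp": [5,36,0],"angular": [0,0,0]},
    {"dp": [5,36,0],"angular": [0,0,0]},
    {"dp": [5,36,0],"angular": [0,0,0]},
    {"dp": [5,30,0],"angular": [0,0,0]},
    {"dp": [3,15,0],"angular": [0,0,0]},
  ],
)

```text
time_s: 5.2
tool_pos: [554.0, -53.5, 84.2]
ee_rot: [0.992, 0.126, -0.001, 0.0]
ft_force: [0.3, -0.3, -3.1]
finger_gap: 53.7
```

Request:
drive_tool(
  increments=[
    {"dp": [0,0,0],"angular": [0,0,0]},
    {"dp": [0,0,0],"angular": [0,0,0]},
    {"dp": [0,0,0],"angular": [0,0,0]},
  ],
)

```text
time_s: 5.45
tool_pos: [552.1, -49.4, 84.6]
ee_rot: [0.992, 0.127, -0.001, -0.0]
ft_force: [-0.2, 0.8, -3.9]
finger_gap: 53.6
```

```bash
python3 - <<'E'
from h import *
import cv2
c=eyes.camera_params("wrist");s=telemetry.state()
im=eyes.grab_frame("wrist");t=eyes.grab_frame("top")[70:270,240:440]
cv2.imwrite("pics/w3.png",im);cv2.imwrite("pics/t3.png",cv2.resize(t,None,fx=3,fy=3,interpolation=cv2.INTER_CUBIC))
p=s["tool_pos"];M=R.from_quat(s["ee_rot"]).as_matrix();print(p,s["ft_force"],s["finger_gap"],M.T@(np.array([557,-54,36])-p))
import pickle;pickle.dump((c,s),open("w3.pkl","wb"))
E
```

```text
[552.07954655 -49.40160369  84.64568493] [-0.17293389  0.75924123 -3.87185991] 53.557363445389285 [ 3.7164929   5.75041101 48.63002392]
```

View pics/w3.png

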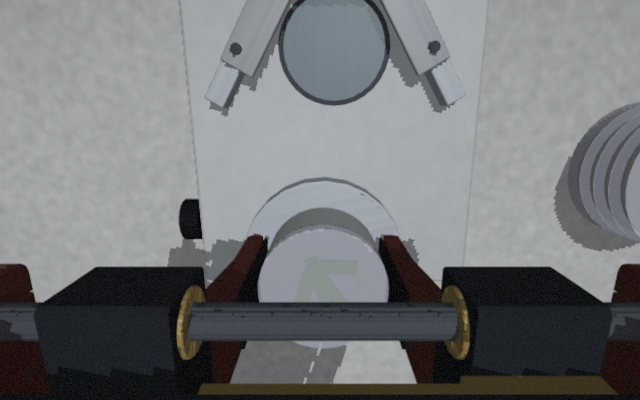

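The wrist view shows the carrier held level. The stage edges run left (183,10)–(197,170) and right (488,10)–(473,170), the rail screws are at (236,47) and (434,46), and the lip tips are at (217,102) and (453,97). I'll get the stage centre line from this.

```bash
python3 - <<'E'
from h import *
import pickle
np.set_printoptions(precision=1,suppress=True)
c,s=pickle.load(open("w3.pkl","rb"))
f=lambda u,v,z=20:onz(c,(u,v),z)[:2]
l1,l2,r1,r2=f(183,10),f(197,170),f(488,10),f(473,170)
an=lambda d:np.degrees(np.arctan2(d[1],d[0]))
print("yaw",an(l1-l2),an(r1-r2),"screws",an(f(236,47,38)-f(434,46,38))-90,"tips",an(f(217,102,36)-f(453,97,36))-90)
m1,m2=(l1+r1)/2,(l2+r2)/2;print("centre line",m1,m2,an(m1-m2),"width",np.linalg.norm(l2-r2),"screwmid",(f(236,47,38)+f(434,46,38))/2,"tips",(f(217,102,36)+f(453,97,36))/2,np.linalg.norm(f(217,102,36)-f(453,97,36)))
a=np.radians(14.7);u=np.array([np.cos(a),np.sin(a)]);n=np.array([-u[1],u[0]])
for nm,p in dict(m1=m1,m2=m2,sc=(f(236,47,38)+f(434,46,38))/2,tips=(f(217,102,36)+f(453,97,36))/2,tcp=s["tool_pos"][:2]).items():
    d=p-np.array([619.6,-37.5]);print(nm,d@u,d@n)
E
```

```text
yaw 14.531254746581702 15.388838976390707 screws 14.896530673442712 tips 15.806223611744286
centre line [675.3 -24.8] [585.9 -48.7] 14.959778932991703 width 176.40447803310215 screwmid [653.4 -29.8] tips [626.9 -36.9] 133.4720243934544
m1 57.06063318904365 -1.8288333095770704
m2 -35.44990430859638 -2.2482787487621514
sc 34.67812859826389 -1.1645827252662855
tips 7.24463630538428 -1.3289071054163761
tcp -68.33048376164425 5.621814032975484
```

Request:
drive_tool(
  increments=[
    {"dp": [1.5,3.7,8],"angular": [0,0,0]},
    {"dp": [1.5,3.6,12],"angular": [0,0,0]},
    {"dp": [0,0,12],"angular": [0,0,0]},
    {"dp": [0,0,8],"angular": [0,0,0]},
    {"dp": [0,0,4],"angular": [0,0,0]},
    {"dp": [0,0,0],"angular": [0,0,0]},
    {"dp": [0,0,0],"angular": [0,0,0]},
    {"dp": [0,0,0],"angular": [0,0,0]},
  ],
)

```text
time_s: 6.22
tool_pos: [558.5, -56.7, 41.8]
ee_rot: [0.992, 0.127, 0.0, 0.0]
ft_force: [0.4, -0.2, -2.8]
finger_gap: 53.5
```

Request:
drive_tool(
  increments=[
    {"dp": [0,0,1.5],"angular": [0,0,0]},
    {"dp": [0,0,1.5],"angular": [0,0,0]},
    {"dp": [0,0,0],"angular": [0,0,0]},
    {"dp": [0,0,0],"angular": [0,0,0]},
  ],
)

```text
time_s: 6.55
tool_pos: [558.2, -56.7, 38.8]
ee_rot: [0.992, 0.127, 0.0, 0.0]
ft_force: [-0.5, 0.7, -3.2]
finger_gap: 53.4
```

Request:
drive_tool(
  increments=[
    {"dp": [0,0,1.2],"angular": [0,0,0]},
    {"dp": [0,0,0.8],"angular": [0,0,0]},
    {"dp": [0,0,0.5],"angular": [0,0,0]},
    {"dp": [0,0,0],"angular": [0,0,0]},
    {"dp": [0,0,0],"angular": [0,0,0]},
  ],
)

```text
time_s: 6.97
tool_pos: [558.2, -56.7, 36.1]
ee_rot: [0.992, 0.127, -0.0, -0.0]
ft_force: [0.6, -0.5, -3.3]
finger_gap: 53.5
```

Request:
drive_tool(
  increments=[
    {"dp": [0,0,0.5],"angular": [0,0,0]},
    {"dp": [0,0,0],"angular": [0,0,0]},
    {"dp": [0,0,0],"angular": [0,0,0]},
  ],
)

```text
time_s: 7.22
tool_pos: [558.3, -56.7, 35.9]
ee_rot: [0.992, 0.127, 0.0, 0.0]
ft_force: [-2.2, -0.7, 0.8]
finger_gap: 53.7
```

Request:
drive_tool(
  increments=[
    {"dp": [0,0,0.5],"angular": [0,0,0]},
    {"dp": [0,0,0],"angular": [0,0,0]},
    {"dp": [0,0,0],"angular": [0,0,0]},
  ],
)

```text
time_s: 7.47
tool_pos: [558.3, -56.7, 35.9]
ee_rot: [0.992, 0.127, 0.0, 0.0]
ft_force: [-2.0, 0.7, 6.0]
finger_gap: 53.6
```

Touchdown felt (Fz from -3 to +6 N). Release and go up.

Request:
drive_tool(
  increments=[
    {"dp": [0,0,-0.5],"angular": [0,0,0]},
    {"dp": [0,0,0],"angular": [0,0,0]},
    {"dp": [0,0,0],"angular": [0,0,0]},
    {"dp": [0,0,0],"angular": [0,0,0]},
    {"dp": [0,0,0],"angular": [0,0,0]},
    {"dp": [0,0,0],"angular": [0,0,0]},
  ],
  hand=0,
)

```text
time_s: 7.97
tool_pos: [558.2, -56.7, 35.6]
ee_rot: [0.992, 0.127, -0.0, -0.0]
ft_force: [1.1, 0.2, 0.6]
finger_gap: 87.3
```

Request:
drive_tool(
  increments=[
    {"dp": [0,0,-10],"angular": [0,0,0]},
    {"dp": [0,0,-20],"angular": [0,0,0]},
    {"dp": [0,0,-20],"angular": [0,0,0]},
    {"dp": [-8,0,-14],"angular": [0,0,0]},
    {"dp": [-20,0,0],"angular": [0,0,0]},
    {"dp": [-20,0,0],"angular": [0,0,0]},
    {"dp": [-20,0,0],"angular": [0,0,0]},
    {"dp": [-5,0,0],"angular": [0,0,0]},
    {"dp": [0,0,0],"angular": [0,0,0]},
    {"dp": [0,0,0],"angular": [0,0,0]},
  ],
  hand=0,
)

```text
time_s: 8.8
tool_pos: [488.8, -75.3, 100.3]
ee_rot: [0.992, 0.127, 0.001, 0.0]
ft_force: [0.1, -0.5, 1.2]
finger_gap: 87.9
```

```bash
python3 - <<'E'
from h import *
import cv2
c=eyes.camera_params("wrist");s=telemetry.state()
im=eyes.grab_frame("wrist")
cv2.imwrite("pics/w4.png",im)
p=s["tool_pos"];M=R.from_quat(s["ee_rot"]).as_matrix();print(p,s["ft_force"],s["finger_gap"],proj(c,(558.3,-56.7,65)))
import pickle;pickle.dump((c,s),open("w4.pkl","wb"))
E
```

```text
[488.76586587 -75.26970108 100.31536663] [ 0.10750767 -0.47303231  1.23075017] 87.93428057005275 [321.60430091 105.9593486 ]
```

View pics/w4.png

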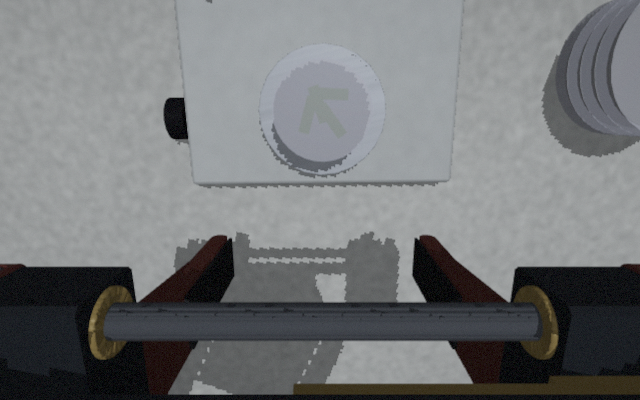

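The carrier stands released, wholly on the open part and centred: disc mid column 322 against stage mid 321. Its axis is about 3 mm behind the planned spot. Shut the fingers, go down low behind the rim, and approach.

Request:
drive_tool(
  increments=[
    {"dp": [0,0,10],"angular": [0,0,0]},
    {"dp": [0,0,20],"angular": [0,0,0]},
    {"dp": [0,0,20],"angular": [0,0,0]},
    {"dp": [0,0,15],"angular": [0,0,0]},
    {"dp": [0,0,8],"angular": [0,0,0]},
    {"dp": [0,0,3],"angular": [0,0,0]},
    {"dp": [0,0,0],"angular": [0,0,0]},
    {"dp": [0,0,0],"angular": [0,0,0]},
    {"dp": [0,0,0],"angular": [0,0,0]},
  ],
  hand=1,
)

```text
time_s: 9.6
tool_pos: [488.3, -75.2, 24.3]
ee_rot: [0.992, 0.127, 0.001, 0.0]
ft_force: [0.4, 0.0, -0.8]
finger_gap: 31.3
```

Request:
drive_tool(
  increments=[
    {"dp": [2,0,0],"angular": [0,0,0]},
    {"dp": [3,0,0],"angular": [0,0,0]},
    {"dp": [3,0,0],"angular": [0,0,0]},
    {"dp": [2,0,0],"angular": [0,0,0]},
    {"dp": [0,0,0],"angular": [0,0,0]},
    {"dp": [0,0,0],"angular": [0,0,0]},
  ],
)

```text
time_s: 10.1
tool_pos: [497.5, -72.5, 23.8]
ee_rot: [0.992, 0.127, 0.0, 0.0]
ft_force: [0.0, -0.7, 0.3]
finger_gap: 0.2
```

Request:
drive_tool(
  increments=[
    {"dp": [2,0,0],"angular": [0,0,0]},
    {"dp": [2,0,0],"angular": [0,0,0]},
    {"dp": [2,0,0],"angular": [0,0,0]},
    {"dp": [2,0,0],"angular": [0,0,0]},
    {"dp": [2,0,0],"angular": [0,0,0]},
    {"dp": [2,0,0],"angular": [0,0,0]},
    {"dp": [2,0,0],"angular": [0,0,0]},
    {"dp": [2,0,0],"angular": [0,0,0]},
  ],
)

```text
time_s: 10.77
tool_pos: [512.5, -68.5, 23.6]
ee_rot: [0.992, 0.127, -0.0, -0.0]
ft_force: [-1.7, -1.0, 1.5]
finger_gap: 0.3
```

Request:
drive_tool(
  increments=[
    {"dp": [2,0,0],"angular": [0,0,0]},
    {"dp": [2,0,0],"angular": [0,0,0]},
    {"dp": [2,0,0],"angular": [0,0,0]},
    {"dp": [2,0,0],"angular": [0,0,0]},
    {"dp": [2,0,0],"angular": [0,0,0]},
    {"dp": [2,0,0],"angular": [0,0,0]},
    {"dp": [2,0,0],"angular": [0,0,0]},
    {"dp": [2,0,0],"angular": [0,0,0]},
  ],
)

```text
time_s: 11.43
tool_pos: [528.5, -64.5, 23.6]
ee_rot: [0.992, 0.127, 0.0, -0.0]
ft_force: [-1.0, -0.4, -1.3]
finger_gap: 0.8
```

Request:
drive_tool(
  increments=[
    {"dp": [2.5,0,0],"angular": [0,0,0]},
    {"dp": [2.5,0,0],"angular": [0,0,0]},
    {"dp": [2.5,0,0],"angular": [0,0,0]},
    {"dp": [2.5,0,0],"angular": [0,0,0]},
    {"dp": [2.5,0,0],"angular": [0,0,0]},
    {"dp": [2.5,0,0],"angular": [0,0,0]},
    {"dp": [2.5,0,0],"angular": [0,0,0]},
    {"dp": [2.5,0,0],"angular": [0,0,0]},
    {"dp": [2.5,0,0],"angular": [0,0,0]},
  ],
)

```text
time_s: 12.18
tool_pos: [550.2, -58.8, 23.7]
ee_rot: [0.992, 0.127, -0.0, -0.0]
ft_force: [-1.9, -0.5, -0.6]
finger_gap: 0.4
```

Request:
drive_tool(
  increments=[
    {"dp": [2.5,0,0],"angular": [0,0,0]},
    {"dp": [2.5,0,0],"angular": [0,0,0]},
    {"dp": [2.5,0,0],"angular": [0,0,0]},
    {"dp": [2.5,0,0],"angular": [0,0,0]},
    {"dp": [2.5,0,0],"angular": [0,0,0]},
    {"dp": [2.5,0,0],"angular": [0,0,0]},
    {"dp": [2.5,0,0],"angular": [0,0,0]},
    {"dp": [2,0,0],"angular": [0,0,0]},
  ],
)

```text
time_s: 12.85
tool_pos: [569.2, -53.9, 23.7]
ee_rot: [0.992, 0.127, 0.0, 0.0]
ft_force: [-1.5, -1.1, -1.0]
finger_gap: 0.4
```

```bash
python3 - <<'E'
from h import *
import cv2
c=eyes.camera_params("wrist");s=telemetry.state()
cv2.imwrite("pics/w5.png",eyes.grab_frame("wrist"))
p=s["tool_pos"];print(p,s["ft_force"])
import pickle;pickle.dump((c,s),open("w5.pkl","wb"))
E
```

```text
[569.18982805 -53.86835809  23.67735418] [-1.54519798 -1.12791355 -0.96913429]
```

View pics/w5.png

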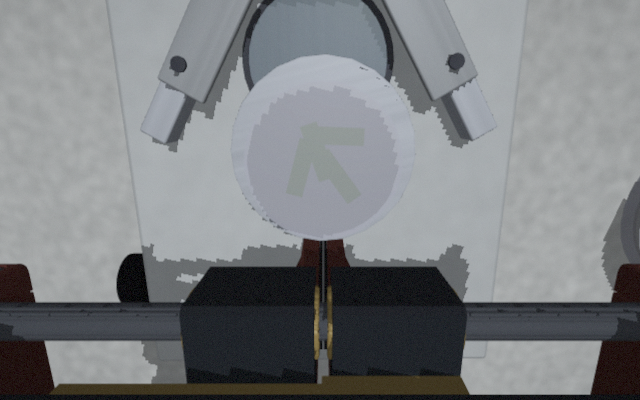

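The carrier is pushed straight: disc centre column 323 against rail mid 318, with the lip tips at row ~133. I estimate 36–42 mm still to go. Continue, slowing down for the feel.

Request:
drive_tool(
  increments=[
    {"dp": [2,0,0],"angular": [0,0,0]},
    {"dp": [2,0,0],"angular": [0,0,0]},
    {"dp": [2,0,0],"angular": [0,0,0]},
    {"dp": [2,0,0],"angular": [0,0,0]},
    {"dp": [2,0,0],"angular": [0,0,0]},
    {"dp": [2,0,0],"angular": [0,0,0]},
    {"dp": [2,0,0],"angular": [0,0,0]},
    {"dp": [2,0,0],"angular": [0,0,0]},
    {"dp": [2,0,0],"angular": [0,0,0]},
    {"dp": [2,0,0],"angular": [0,0,0]},
  ],
)

```text
time_s: 13.73
tool_pos: [588.4, -48.8, 23.7]
ee_rot: [0.992, 0.127, -0.0, -0.0]
ft_force: [-1.4, -0.8, 1.3]
finger_gap: 0.4
```

Request:
drive_tool(
  increments=[
    {"dp": [1,0,0],"angular": [0,0,0]},
    {"dp": [1,0,0],"angular": [0,0,0]},
    {"dp": [1,0,0],"angular": [0,0,0]},
    {"dp": [1,0,0],"angular": [0,0,0]},
    {"dp": [1,0,0],"angular": [0,0,0]},
  ],
)

```text
time_s: 14.15
tool_pos: [593.1, -47.6, 23.7]
ee_rot: [0.992, 0.127, -0.0, -0.0]
ft_force: [-2.3, -0.7, 1.7]
finger_gap: 0.3
```

Request:
drive_tool(
  increments=[
    {"dp": [0.7,0,0],"angular": [0,0,0]},
    {"dp": [0.7,0,0],"angular": [0,0,0]},
    {"dp": [0.7,0,0],"angular": [0,0,0]},
  ],
)

```text
time_s: 14.4
tool_pos: [595.1, -47.1, 23.7]
ee_rot: [0.992, 0.127, -0.0, -0.0]
ft_force: [-2.9, -0.6, 3.1]
finger_gap: 0.2
```

Request:
drive_tool(
  increments=[
    {"dp": [0.5,0,0],"angular": [0,0,0]},
    {"dp": [0.5,0,0],"angular": [0,0,0]},
    {"dp": [0.5,0,0],"angular": [0,0,0]},
    {"dp": [0.5,0,0],"angular": [0,0,0]},
  ],
)

```text
time_s: 14.73
tool_pos: [597.0, -46.6, 23.7]
ee_rot: [0.992, 0.127, -0.0, -0.0]
ft_force: [-2.2, -0.4, 1.9]
finger_gap: 0.3
```

Request:
drive_tool(
  increments=[
    {"dp": [0.5,0,0],"angular": [0,0,0]},
    {"dp": [0.5,0,0],"angular": [0,0,0]},
    {"dp": [0.5,0,0],"angular": [0,0,0]},
    {"dp": [0.5,0,0],"angular": [0,0,0]},
  ],
)

```text
time_s: 15.07
tool_pos: [599.0, -46.1, 23.7]
ee_rot: [0.992, 0.127, 0.0, 0.0]
ft_force: [-2.8, -0.5, 1.8]
finger_gap: 0.8
```

Request:
drive_tool(
  increments=[
    {"dp": [0.5,0,0],"angular": [0,0,0]},
    {"dp": [0.5,0,0],"angular": [0,0,0]},
    {"dp": [0.5,0,0],"angular": [0,0,0]},
  ],
)

```text
time_s: 15.32
tool_pos: [600.4, -45.7, 23.7]
ee_rot: [0.992, 0.127, -0.0, -0.0]
ft_force: [-2.9, 0.1, 1.6]
finger_gap: 0.3
```

Request:
drive_tool(
  increments=[
    {"dp": [0.5,0,0],"angular": [0,0,0]},
    {"dp": [0.5,0,0],"angular": [0,0,0]},
    {"dp": [0,0,0],"angular": [0,0,0]},
  ],
)

```text
time_s: 15.57
tool_pos: [601.1, -45.5, 23.6]
ee_rot: [0.992, 0.127, -0.0, -0.0]
ft_force: [-3.0, -1.7, 3.2]
finger_gap: 0.5
```

Request:
drive_tool(
  increments=[
    {"dp": [0.5,0,0],"angular": [0,0,0]},
    {"dp": [0.5,0,0],"angular": [0,0,0]},
    {"dp": [0,0,0],"angular": [0,0,0]},
  ],
)

```text
time_s: 15.82
tool_pos: [601.2, -45.2, 23.5]
ee_rot: [0.992, 0.127, -0.001, -0.0]
ft_force: [-7.3, -1.1, 4.7]
finger_gap: 0.7
```

Request:
drive_tool(
  increments=[
    {"dp": [0.5,0,0],"angular": [0,0,0]},
    {"dp": [0.5,0,0],"angular": [0,0,0]},
    {"dp": [0,0,0],"angular": [0,0,0]},
  ],
)

```text
time_s: 16.07
tool_pos: [601.4, -45.0, 23.4]
ee_rot: [0.992, 0.127, -0.002, -0.0]
ft_force: [-8.6, -1.6, 6.2]
finger_gap: 0.1
```

Request:
drive_tool(
  increments=[
    {"dp": [0.5,0,0],"angular": [0,0,0]},
    {"dp": [0.5,0,0],"angular": [0,0,0]},
    {"dp": [0,0,0],"angular": [0,0,0]},
  ],
)

```text
time_s: 16.32
tool_pos: [601.5, -44.8, 23.3]
ee_rot: [0.992, 0.127, -0.003, -0.0]
ft_force: [-11.1, -1.4, 7.9]
finger_gap: 0.4
```

Firm stop: about 11 N along the push. Hold and look.

Request:
drive_tool(
  increments=[
    {"dp": [0,0,0],"angular": [0,0,0]},
    {"dp": [0,0,0],"angular": [0,0,0]},
    {"dp": [0,0,0],"angular": [0,0,0]},
    {"dp": [0,0,0],"angular": [0,0,0]},
  ],
)

```text
time_s: 16.65
tool_pos: [601.5, -44.8, 23.3]
ee_rot: [0.992, 0.127, -0.003, -0.0]
ft_force: [-10.7, -2.4, 7.9]
finger_gap: 0.6
```

```bash
python3 - <<'E'
from h import *
import cv2
c=eyes.camera_params("wrist");s=telemetry.state()
im=eyes.grab_frame("wrist")
cv2.imwrite("pics/w6.png",cv2.resize(im[0:280,110:530],None,fx=1.9,fy=1.9,interpolation=cv2.INTER_CUBIC))
print(s["tool_pos"],s["ft_force"],s["moment"])
E
```

```text
[601.51507814 -44.78223899  23.31741726] [-10.72963075  -2.37245424   7.8881789 ] [-0.36659872  1.82565678  0.01334913]
```

View pics/w6.png

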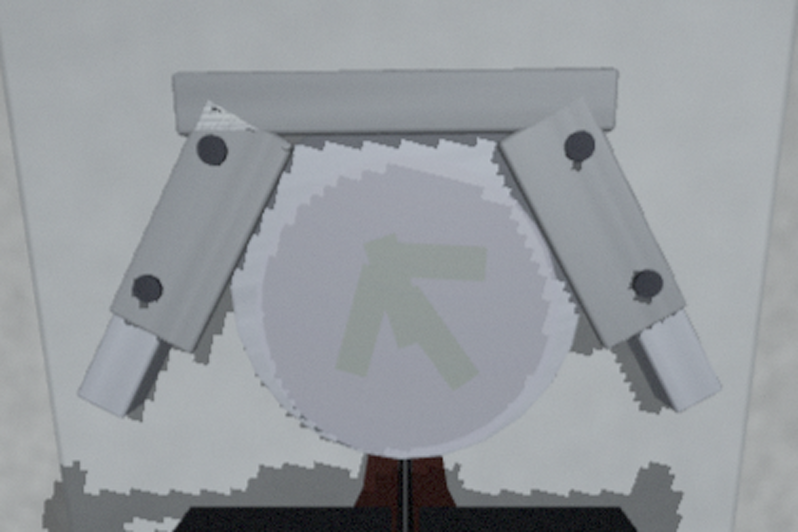

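The disc is in under both lips and the reaction is along the stage axis (lateral about 0.4 N), which suggests both rails carry load. The disc looks about 1 mm right of centre, so I'll enlarge the contact region.

```bash
python3 - <<'E'
from h import *
import cv2
im=eyes.grab_frame("wrist")
a=cv2.resize(im[60:200,210:310],None,fx=4,fy=4,interpolation=cv2.INTER_CUBIC)
b=cv2.resize(im[60:200,340:440],None,fx=4,fy=4,interpolation=cv2.INTER_CUBIC)[:,::-1]
cv2.imwrite("pics/w7.png",cv2.convertScaleAbs(np.hstack([a,b]),alpha=1.3,beta=-30))
c=eyes.camera_params("wrist");s=telemetry.state();print(s["time_s"],s["ft_force"])
o=np.array([619.6,-37.5]);t=np.radians(14.9);u=np.array([np.cos(t),np.sin(t)]);n=np.array([-u[1],u[0]])
q=lambda U,V,z:(lambda p:((p-o)@u,(p-o)@n))(onz(c,(110+U/1.9,V/1.9),z)[:2])
for nm,U,V,z in [("scrL1",147,289,38),("scrR1",647,283,38),("scrL2",212,150,38),("scrR2",579,146,38),("mouL",125,417,38),("mouR",680,410,38),("rimbot",405,458,32),("riml",232,290,32),("rimr",580,305,32),("stageL",20,150,20),("stageR",780,150,20)]:
    print(nm,np.round(q(U,V,z),1))
E
```

```text
16.75 [-9.82623796 -2.22873277  7.61428712]
scrL1 [33.7 52.6]
scrR1 [ 34.5 -55. ]
scrL2 [62.  36.4]
scrR2 [ 62.4 -38.7]
mouL [ 4.9 60.5]
mouR [  6.1 -64.9]
rimbot [-7.4 -2.8]
riml [32.8 35.8]
rimr [ 29.1 -42.5]
stageL [63.7 85.5]
stageR [ 62.9 -89.3]
```

View pics/w7.png

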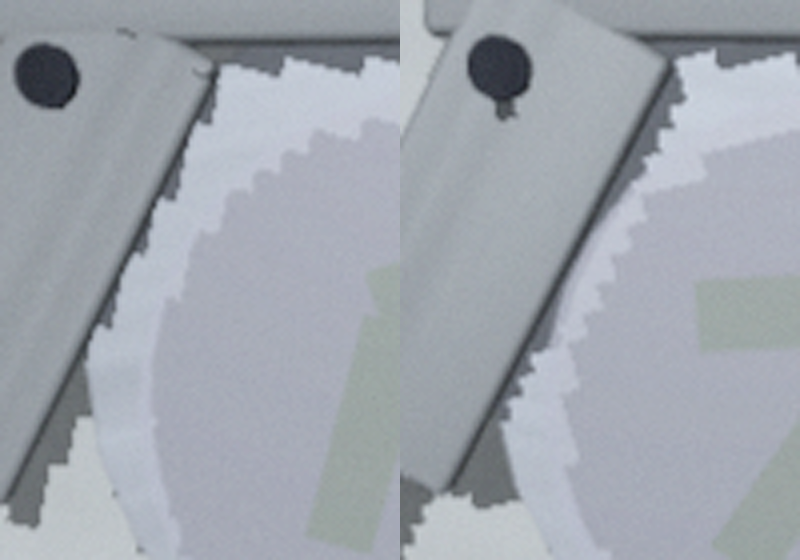

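Rail mid-line is about -1.2…-2 mm and the disc about -3 mm laterally, so it may be friction-stuck on the right rail about 2 mm short of home. I'll back off, shift right and give a light off-centre push leftward, then a final centred push.

Request:
drive_tool(
  increments=[
    {"dp": [-2,0,-0.5],"angular": [0,0,0]},
    {"dp": [-3,0,-0.5],"angular": [0,0,0]},
    {"dp": [-3,0,0],"angular": [0,0,0]},
    {"dp": [0,10,0],"angular": [0,0,0]},
    {"dp": [0,10,0],"angular": [0,0,0]},
    {"dp": [0,0,0],"angular": [0,0,0]},
    {"dp": [0,0,0],"angular": [0,0,0]},
  ],
)

```text
time_s: 17.33
tool_pos: [602.3, -67.1, 24.8]
ee_rot: [0.992, 0.126, 0.0, 0.0]
ft_force: [0.4, 0.5, 0.3]
finger_gap: 0.9
```

Request:
drive_tool(
  increments=[
    {"dp": [2,0,0],"angular": [0,0,0]},
    {"dp": [1,0,0],"angular": [0,0,0]},
    {"dp": [1,0,0],"angular": [0,0,0]},
    {"dp": [0.5,0,0],"angular": [0,0,0]},
    {"dp": [0,0,0],"angular": [0,0,0]},
  ],
)

```text
time_s: 17.75
tool_pos: [606.1, -64.7, 24.7]
ee_rot: [0.992, 0.127, 0.0, -0.0]
ft_force: [-0.2, 0.5, 0.4]
finger_gap: 0.1
```

Request:
drive_tool(
  increments=[
    {"dp": [0.5,0,0],"angular": [0,0,0]},
    {"dp": [0.5,0,0],"angular": [0,0,0]},
    {"dp": [0.5,0,0],"angular": [0,0,0]},
    {"dp": [0,0,0],"angular": [0,0,0]},
  ],
)

```text
time_s: 18.08
tool_pos: [607.5, -64.5, 24.7]
ee_rot: [0.992, 0.127, 0.0, 0.0]
ft_force: [-0.3, -0.4, 0.3]
finger_gap: 0.3
```

Request:
drive_tool(
  increments=[
    {"dp": [0.5,0,0],"angular": [0,0,0]},
    {"dp": [0.5,0,0],"angular": [0,0,0]},
    {"dp": [0,0,0],"angular": [0,0,0]},
  ],
)

```text
time_s: 18.33
tool_pos: [608.1, -64.3, 24.6]
ee_rot: [0.992, 0.127, -0.0, -0.0]
ft_force: [-1.6, 0.3, 0.3]
finger_gap: 0.5
```

Request:
drive_tool(
  increments=[
    {"dp": [0.5,0,0],"angular": [0,0,0]},
    {"dp": [0.5,0,0],"angular": [0,0,0]},
    {"dp": [0,0,0],"angular": [0,0,0]},
  ],
)

```text
time_s: 18.58
tool_pos: [608.5, -64.1, 24.5]
ee_rot: [0.992, 0.127, -0.001, -0.0]
ft_force: [-3.5, -1.3, 2.5]
finger_gap: 0.6
```

Request:
drive_tool(
  increments=[
    {"dp": [0.5,0,0],"angular": [0,0,0]},
    {"dp": [0.5,0,0],"angular": [0,0,0]},
    {"dp": [0,0,0],"angular": [0,0,0]},
  ],
)

```text
time_s: 18.83
tool_pos: [609.2, -63.8, 24.5]
ee_rot: [0.992, 0.127, -0.001, -0.0]
ft_force: [-4.8, -1.2, 2.9]
finger_gap: 0.4
```

Request:
drive_tool(
  increments=[
    {"dp": [0.5,0,0],"angular": [0,0,0]},
    {"dp": [0.5,0,0],"angular": [0,0,0]},
    {"dp": [0,0,0],"angular": [0,0,0]},
  ],
)

```text
time_s: 19.08
tool_pos: [610.0, -63.5, 24.4]
ee_rot: [0.992, 0.127, -0.001, -0.0]
ft_force: [-6.1, -1.2, 3.3]
finger_gap: 0.2
```

Request:
drive_tool(
  increments=[
    {"dp": [0.5,0,0],"angular": [0,0,0]},
    {"dp": [0.5,0,0],"angular": [0,0,0]},
    {"dp": [0,0,0],"angular": [0,0,0]},
  ],
)

```text
time_s: 19.33
tool_pos: [611.0, -63.2, 24.5]
ee_rot: [0.992, 0.127, -0.001, -0.0]
ft_force: [-5.4, -0.2, 3.4]
finger_gap: 0.3
```

Request:
drive_tool(
  increments=[
    {"dp": [0.5,0,0],"angular": [0,0,0]},
    {"dp": [0.5,0,0],"angular": [0,0,0]},
    {"dp": [0,0,0],"angular": [0,0,0]},
  ],
)

```text
time_s: 19.58
tool_pos: [612.1, -62.9, 24.4]
ee_rot: [0.992, 0.127, -0.001, -0.0]
ft_force: [-5.9, -0.5, 2.3]
finger_gap: 0.4
```

It is moving in at about 6 N, so it was indeed stuck on one rail. Continue until it stops.

Request:
drive_tool(
  increments=[
    {"dp": [0.5,0,0],"angular": [0,0,0]},
    {"dp": [0.5,0,0],"angular": [0,0,0]},
    {"dp": [0,0,0],"angular": [0,0,0]},
  ],
)

```text
time_s: 19.83
tool_pos: [612.3, -62.8, 24.4]
ee_rot: [0.992, 0.127, -0.002, -0.0]
ft_force: [-7.0, -1.9, 4.6]
finger_gap: 0.7
```

Request:
drive_tool(
  increments=[
    {"dp": [0.5,0,0],"angular": [0,0,0]},
    {"dp": [0.5,0,0],"angular": [0,0,0]},
    {"dp": [0,0,0],"angular": [0,0,0]},
  ],
)

```text
time_s: 20.08
tool_pos: [612.5, -62.7, 24.3]
ee_rot: [0.992, 0.127, -0.003, -0.0]
ft_force: [-10.2, -2.8, 6.5]
finger_gap: 0.6
```

Request:
drive_tool(
  increments=[
    {"dp": [0.5,0,0],"angular": [0,0,0]},
    {"dp": [0.5,0,0],"angular": [0,0,0]},
    {"dp": [0,0,0],"angular": [0,0,0]},
  ],
)

```text
time_s: 20.33
tool_pos: [612.6, -62.6, 24.3]
ee_rot: [0.992, 0.127, -0.004, -0.0]
ft_force: [-12.3, -4.6, 9.5]
finger_gap: 0.3
```

Firm stop. Back off, re-centre (21 mm left) and push centrally.

Request:
drive_tool(
  increments=[
    {"dp": [-3,0,0],"angular": [0,0,0]},
    {"dp": [-5,0,0],"angular": [0,0,0]},
    {"dp": [-4,0,0],"angular": [0,0,0]},
    {"dp": [0,-10,0],"angular": [0,0,0]},
    {"dp": [0,-11,0],"angular": [0,0,0]},
    {"dp": [0,0,0],"angular": [0,0,0]},
    {"dp": [0,0,0],"angular": [0,0,0]},
  ],
)

```text
time_s: 20.92
tool_pos: [599.3, -43.9, 24.8]
ee_rot: [0.992, 0.128, 0.0, 0.0]
ft_force: [0.6, 0.0, -0.3]
finger_gap: 0.4
```

```bash
python3 - <<'E'
from h import *
import cv2
c=eyes.camera_params("wrist");im=eyes.grab_frame("wrist")
cv2.imwrite("pics/w8.png",cv2.resize(im[0:300,110:530],None,fx=1.9,fy=1.9,interpolation=cv2.INTER_CUBIC))
import pickle;s=telemetry.state();pickle.dump((c,s),open("w8.pkl","wb"))
o=np.array([619.6,-37.5]);t=np.radians(14.9);u=np.array([np.cos(t),np.sin(t)]);n=np.array([-u[1],u[0]]);d=s["tool_pos"][:2]-o;print(s["tool_pos"],d@u,d@n,s["ft_force"])
E
```

```text
[599.50286269 -44.28255316  24.78048278] -21.165409596066947 -1.3868640768619744 [0.54022463 0.18338836 0.69470531]
```

View pics/w8.png

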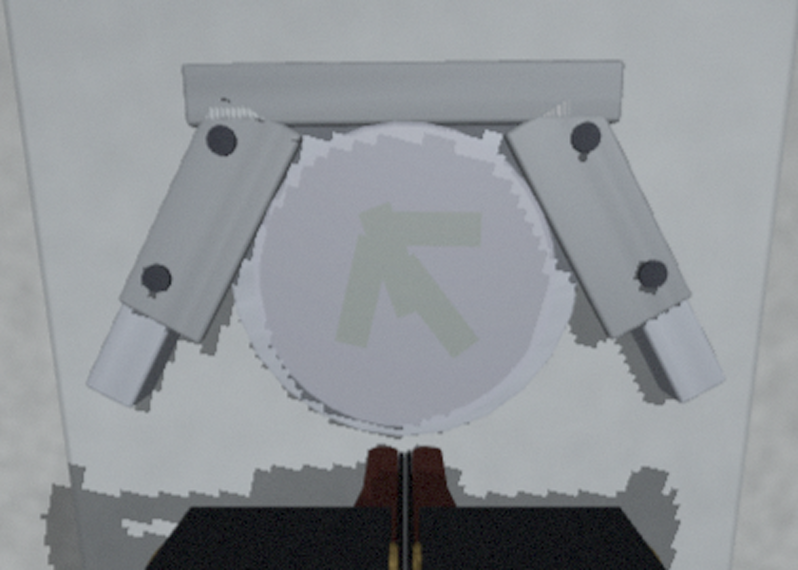

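The disc is now deeper, level with the bar, and centred: disc mid column 406, rail mid 406. Final central push.

Request:
drive_tool(
  increments=[
    {"dp": [1,0,0],"angular": [0,0,0]},
    {"dp": [1,0,0],"angular": [0,0,0]},
    {"dp": [0.5,0,0],"angular": [0,0,0]},
    {"dp": [0.5,0,0],"angular": [0,0,0]},
    {"dp": [0,0,0],"angular": [0,0,0]},
  ],
)

```text
time_s: 21.38
tool_pos: [602.3, -44.4, 24.7]
ee_rot: [0.992, 0.127, 0.0, 0.0]
ft_force: [0.0, -0.4, -0.5]
finger_gap: 0.4
```

Request:
drive_tool(
  increments=[
    {"dp": [0.5,0,0],"angular": [0,0,0]},
    {"dp": [0.5,0,0],"angular": [0,0,0]},
    {"dp": [0,0,0],"angular": [0,0,0]},
  ],
)

```text
time_s: 21.63
tool_pos: [603.1, -44.0, 24.7]
ee_rot: [0.992, 0.127, 0.0, -0.0]
ft_force: [-0.2, 0.2, 0.4]
finger_gap: 0.2
```

Request:
drive_tool(
  increments=[
    {"dp": [0.5,0,0],"angular": [0,0,0]},
    {"dp": [0.5,0,0],"angular": [0,0,0]},
    {"dp": [0,0,0],"angular": [0,0,0]},
  ],
)

```text
time_s: 21.88
tool_pos: [604.1, -43.7, 24.7]
ee_rot: [0.992, 0.127, 0.0, -0.0]
ft_force: [0.5, -0.0, 0.1]
finger_gap: 0.4
```

Request:
drive_tool(
  increments=[
    {"dp": [0.5,0,0],"angular": [0,0,0]},
    {"dp": [0.5,0,0],"angular": [0,0,0]},
    {"dp": [0,0,0],"angular": [0,0,0]},
  ],
)

```text
time_s: 22.13
tool_pos: [604.5, -43.5, 24.6]
ee_rot: [0.992, 0.127, -0.001, -0.0]
ft_force: [-2.8, -1.2, 1.9]
finger_gap: 0.2
```

Request:
drive_tool(
  increments=[
    {"dp": [0.5,0,0],"angular": [0,0,0]},
    {"dp": [0.5,0,0],"angular": [0,0,0]},
    {"dp": [0,0,0],"angular": [0,0,0]},
  ],
)

```text
time_s: 22.38
tool_pos: [604.6, -43.4, 24.5]
ee_rot: [0.992, 0.127, -0.001, -0.0]
ft_force: [-5.9, -2.7, 2.8]
finger_gap: 0.3
```

Request:
drive_tool(
  increments=[
    {"dp": [0.5,0,0],"angular": [0,0,0]},
    {"dp": [0.5,0,0],"angular": [0,0,0]},
    {"dp": [0,0,0],"angular": [0,0,0]},
  ],
)

```text
time_s: 22.63
tool_pos: [604.6, -43.3, 24.4]
ee_rot: [0.992, 0.127, -0.002, -0.0]
ft_force: [-8.7, -3.6, 5.9]
finger_gap: 0.4
```

Request:
drive_tool(
  increments=[
    {"dp": [0.5,0,0],"angular": [0,0,0]},
    {"dp": [0.2,0,0],"angular": [0,0,0]},
    {"dp": [0,0,0],"angular": [0,0,0]},
  ],
)

```text
time_s: 22.88
tool_pos: [604.7, -43.3, 24.4]
ee_rot: [0.992, 0.127, -0.003, -0.0]
ft_force: [-10.2, -4.2, 7.3]
finger_gap: 0.3
```

Steady at about 11 N. Hold for 1.5 s, then back off straight.

Request:
drive_tool(
  increments=[
    {"dp": [0,0,0],"angular": [0,0,0]},
    {"dp": [0,0,0],"angular": [0,0,0]},
    {"dp": [0,0,0],"angular": [0,0,0]},
    {"dp": [0,0,0],"angular": [0,0,0]},
    {"dp": [0,0,0],"angular": [0,0,0]},
    {"dp": [0,0,0],"angular": [0,0,0]},
    {"dp": [0,0,0],"angular": [0,0,0]},
    {"dp": [0,0,0],"angular": [0,0,0]},
    {"dp": [0,0,0],"angular": [0,0,0]},
    {"dp": [0,0,0],"angular": [0,0,0]},
  ],
)

```text
time_s: 23.72
tool_pos: [604.7, -43.3, 24.4]
ee_rot: [0.992, 0.127, -0.003, -0.0]
ft_force: [-9.5, -5.0, 7.3]
finger_gap: 0.5
```

Request:
drive_tool(
  increments=[
    {"dp": [0,0,0],"angular": [0,0,0]},
    {"dp": [0,0,0],"angular": [0,0,0]},
    {"dp": [0,0,0],"angular": [0,0,0]},
    {"dp": [0,0,0],"angular": [0,0,0]},
    {"dp": [0,0,0],"angular": [0,0,0]},
    {"dp": [0,0,0],"angular": [0,0,0]},
    {"dp": [0,0,0],"angular": [0,0,0]},
    {"dp": [0,0,0],"angular": [0,0,0]},
  ],
)

```text
time_s: 24.38
tool_pos: [604.7, -43.3, 24.4]
ee_rot: [0.992, 0.127, -0.003, -0.0]
ft_force: [-9.4, -4.2, 8.0]
finger_gap: 0.5
```

Request:
drive_tool(
  increments=[
    {"dp": [-1,0,0],"angular": [0,0,0]},
    {"dp": [-1,0,0],"angular": [0,0,0]},
    {"dp": [-2,0,0],"angular": [0,0,0]},
    {"dp": [-5,0,0],"angular": [0,0,0]},
    {"dp": [-12,0,0],"angular": [0,0,0]},
    {"dp": [-10,0,-5],"angular": [0,0,0]},
    {"dp": [0,0,-20],"angular": [0,0,0]},
    {"dp": [0,0,-20],"angular": [0,0,0]},
    {"dp": [0,0,-10],"angular": [0,0,0]},
    {"dp": [0,0,0],"angular": [0,0,0]},
  ],
)

```text
time_s: 25.22
tool_pos: [579.4, -50.9, 82.3]
ee_rot: [0.992, 0.127, 0.002, 0.001]
ft_force: [0.4, -0.8, -0.2]
finger_gap: 0.5
```

```bash
python3 - <<'E'
from h import *
import cv2
# residual check: compare stage/carrier position before final push vs now, by projecting dish-leaf and rails
c=eyes.camera_params("wrist");im=eyes.grab_frame("wrist");cv2.imwrite("pics/w9.png",im)
s=telemetry.state();print(s["time_s"],s["tool_pos"],s["ft_force"])
o=np.array([619.6,-37.5]);t=np.radians(14.9);u=np.array([np.cos(t),np.sin(t)]);n=np.array([-u[1],u[0]])
# rectify plane z=32 to metric stage map, 5 px/mm, find disc
g=np.array([[ (lambda w:proj(c,[w[0],w[1],32]))(o+(-20+i/2)*u+(60-j/2)*n) for i in range(200)] for j in range(240)],np.float32)
r=cv2.remap(im,g[...,0],g[...,1],cv2.INTER_LINEAR);cv2.imwrite("pics/rect.png",r)
gr=cv2.medianBlur(cv2.cvtColor(r,cv2.COLOR_BGR2GRAY),3)
h=cv2.HoughCircles(gr,cv2.HOUGH_GRADIENT,1,10,param1=60,param2=8,minRadius=77,maxRadius=83)
for x,y,q in (h[0][:3] if h is not None else []): print("disc u,n",x/2-20,60-y/2,q/2)
# compare bystanders in the top view with the first picture
a=cv2.imread("pics/top0.png");b=eyes.grab_frame("top")
for nm,(x,y,w,hh) in dict(bottle=(205,95,50,60),jar=(435,180,50,45),dishes=(415,98,60,60),purple=(200,255,50,45)).items():
    f=lambda m:cv2.cvtColor(m[y:y+hh,x:x+w],cv2.COLOR_BGR2GRAY).astype(np.float32)
    print(nm,np.abs(f(a)-f(b)).mean().round(2),np.round(cv2.phaseCorrelate(f(a),f(b))[0],2))
E
```

```text
25.2667 [578.55400068 -50.75018373  80.91889871] [-0.49136429  0.12802681 -0.38545483]
disc u,n 35.25 -0.75 39.0
disc u,n 39.75 7.75 39.0
disc u,n 37.25 -11.25 41.2
bottle 13.32 [0.08 0.07]
jar 23.1 [ 1.23 -2.62]
dishes 15.75 [0.15 0.72]
purple 24.53 [ 17.77 -12.17]
```

The bystander correlation is unreliable under the arm's shadow, so I'll check by colour centroids.

```bash
python3 - <<'E'
from h import *
import cv2
for cam in("top","scene"):
    for im in (cv2.imread(f"pics/{cam}0.png"),eyes.grab_frame(cam)):
        H=cv2.cvtColor(im,cv2.COLOR_BGR2HSV);o=[im.mean().round(1)]
        for nm,lo,hi,s in(("purple",130,150,90),("amber",3,14,110),("yellow",20,30,110)):
            m=cv2.inRange(H,(lo,s,20),(hi,255,255)); k,L,st,ce=cv2.connectedComponentsWithStats(m)
            if k>1: i=1+st[1:,4].argmax(); o.append((nm,st[i,4],ce[i].round(1)))
        # dishes: circle
        print(cam,o)
E
```

```text
top [np.float64(107.2), ('purple', np.int32(407), array([229.8, 274.3])), ('amber', np.int32(120), array([452.4, 206.5])), ('yellow', np.int32(708), array([230.6, 121.6]))]
top [np.float64(114.5), ('yellow', np.int32(705), array([230.6, 121.6]))]
scene [np.float64(118.1), ('purple', np.int32(409), array([360. , 122.6])), ('amber', np.int32(414), array([197.6, 279. ])), ('yellow', np.int32(1237), array([461.4, 203. ]))]
scene [np.float64(125.8), ('amber', np.int32(422), array([197.7, 279.1])), ('yellow', np.int32(1235), array([461.4, 202.9]))]
```

```bash
python3 - <<'E'
from h import *
import cv2
for cam,(x,y) in(("top",(230,274)),("scene",(360,122)),("top",(452,206))):
    a=cv2.imread(f"pics/{cam}0.png");b=eyes.grab_frame(cam)
    for im in(a,b): print(cam,[im[y+d,x+e].tolist() for d in(-12,0,8) for e in(-12,0,12)])
    H=cv2.cvtColor(b,cv2.COLOR_BGR2HSV);m=(H[...,1]>60)&(H[...,0]>115)&(H[...,0]<165);v,u=np.nonzero(m);print("purplish",len(u),(np.median(u),np.median(v)) if len(u) else "")
E
```

```text
top [[87, 32, 61], [88, 29, 60], [118, 118, 117], [96, 98, 92], [107, 88, 92], [82, 67, 73], [103, 91, 92], [93, 75, 79], [103, 101, 101]]
top [[112, 114, 112], [110, 113, 111], [110, 111, 111], [112, 115, 113], [113, 115, 114], [112, 114, 113], [114, 117, 116], [114, 117, 115], [114, 117, 115]]
purplish 22 (np.float64(43.0), np.float64(361.0))
scene [[128, 126, 127], [109, 106, 103], [125, 116, 118], [89, 25, 60], [57, 17, 39], [89, 27, 60], [128, 127, 128], [68, 19, 45], [112, 106, 108]]
scene [[139, 140, 140], [133, 134, 135], [128, 130, 129], [125, 127, 127], [119, 120, 121], [114, 115, 115], [115, 117, 116], [106, 107, 108], [95, 95, 96]]
purplish 297 (np.float64(322.0), np.float64(217.0))
top [[114, 114, 113], [35, 42, 54], [124, 121, 118], [115, 115, 114], [11, 24, 39], [122, 119, 116], [116, 116, 115], [25, 29, 37], [37, 40, 48]]
top [[95, 97, 96], [94, 95, 95], [142, 139, 135], [96, 98, 96], [94, 97, 96], [105, 105, 103], [96, 97, 97], [95, 96, 96], [92, 94, 93]]
purplish 20 (np.float64(64.0), np.float64(359.5))
```

A smooth grey surface covers those pixels, most likely the arm links. I'll raise the arm clear and recheck.

Request:
drive_tool(
  increments=[
    {"dp": [0,0,-35],"angular": [0,0,0]},
    {"dp": [0,0,-35],"angular": [0,0,0]},
    {"dp": [0,0,-35],"angular": [0,0,0]},
    {"dp": [0,30,-25],"angular": [0,0,0]},
    {"dp": [0,40,0],"angular": [0,0,0]},
    {"dp": [0,40,0],"angular": [0,0,0]},
    {"dp": [0,40,0],"angular": [0,0,0]},
    {"dp": [0,40,0],"angular": [0,0,0]},
    {"dp": [0,40,0],"angular": [0,0,0]},
    {"dp": [0,40,0],"angular": [0,0,0]},
  ],
)

```text
time_s: 26.4
tool_pos: [645.6, -313.7, 208.8]
ee_rot: [0.992, 0.127, -0.0, -0.0]
ft_force: [1.3, -0.6, -0.2]
finger_gap: 0.6
```

Request:
drive_tool(
  increments=[
    {"dp": [0,40,0],"angular": [0,0,0]},
    {"dp": [0,40,0],"angular": [0,0,0]},
    {"dp": [0,40,0],"angular": [0,0,0]},
    {"dp": [0,40,0],"angular": [0,0,0]},
    {"dp": [0,20,0],"angular": [0,0,0]},
    {"dp": [0,0,0],"angular": [0,0,0]},
    {"dp": [0,0,0],"angular": [0,0,0]},
  ],
)

```text
time_s: 26.98
tool_pos: [690.3, -486.8, 207.5]
ee_rot: [0.992, 0.126, -0.001, -0.001]
ft_force: [0.1, 0.5, 0.6]
finger_gap: 0.6
```

```bash
python3 - <<'E'
from h import *
import cv2
for cam in("top","scene"):
    for im in (cv2.imread(f"pics/{cam}0.png"),eyes.grab_frame(cam)):
        H=cv2.cvtColor(im,cv2.COLOR_BGR2HSV);o=[]
        for nm,lo,hi,s in(("purple",130,150,90),("amber",3,14,110),("yellow",20,30,110)):
            m=cv2.inRange(H,(lo,s,20),(hi,255,255)); k,L,st,ce=cv2.connectedComponentsWithStats(m)
            if k>1: i=1+st[1:,4].argmax(); o.append((nm,int(st[i,4]),ce[i].round(1).tolist()))
        print(cam,o)
T=eyes.camera_params("top");a=cv2.imread("pics/top0.png");b=eyes.grab_frame("top")
f=lambda m:cv2.cvtColor(m[98:158,415:475],cv2.COLOR_BGR2GRAY).astype(np.float32)
print("dishes",cv2.phaseCorrelate(f(a),f(b)),telemetry.state()["time_s"])
E
```

```text
top [('purple', 407, [229.8, 274.3]), ('amber', 120, [452.4, 206.5]), ('yellow', 708, [230.6, 121.6])]
top [('purple', 405, [229.9, 274.5]), ('amber', 59, [634.3, 15.6]), ('yellow', 703, [230.6, 121.6])]
scene [('purple', 409, [360.0, 122.6]), ('amber', 414, [197.6, 279.0]), ('yellow', 1237, [461.4, 203.0])]
scene [('purple', 407, [360.0, 122.6]), ('amber', 419, [197.5, 279.0]), ('yellow', 1238, [461.4, 203.0])]
dishes ((-0.21572558209126313, -0.029639591358527895), 0.794004446665446) 27.1333
```

All bystanders are unmoved and the arm is clear. Hand in.

```bash
python3 -c "
from station import manip
print(manip.sign_off())"
```

```text
the job is handed in; nothing more can be done
None
```

The carrier is home between the guides. I judge it centred and touching both rails. I handed the job in at about 27 s.

**What I did**
- I gripped the carrier by the dish, set it down on the open part of the stage and let go. The touchdown was felt and the opening returned to 87 mm.
- I then slid it in low on the rim of the base disc with the fingers shut.
- The first stop, at about 11 N, was false. The picture showed the disc roughly 1.5 mm off-centre, stuck by friction on the right rail.
- I backed off and pushed lightly off-centre, at 6 N and up to about 13 N at the stop. This moved it about 3 mm further in.
- The final central push held steady at about 10–11 N for 1.5 s, with no movement. The arm then backed away.

**Last checks**
- **Centring:** the picture before the final push put the disc centre and the rail centre line at the same column. A circle fit after release put the disc at stage x 35 mm, within about 1 mm of the rails' centre line. That fit is weak: its other candidates disagreed by several mm.
- **Home position:** an estimate from where the mouth of the guides appears gave stage x of about 37 mm, about 2 mm from the circle fit.
- **Forces:** the push readings I saw stayed below about 13 N. During the pushes there was also up to about 9.5 N vertically, from the finger rubbing on the rim.
- **Bystanders:** the wash bottle, jar, dishes and purple look-alike stand where they were, to within about 0.2 px. The jar was checked in the scene view only, because the arm hid it from the top camera.

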